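Show the orange tape roll to the desk webcam

ROBOT

A 6-joint arm with a two-finger parallel gripper is mounted at the origin on the work surface. World frame = base frame: x ahead of the robot, y to its left, z up, the work surface at z = 0. Lengths are in mm, angles in rad, forces in N, time in s.
With the tool pointing down it reaches from about 275 to 1000 mm from the base axis. Payload 8.4 kg.
Tool frame: the origin (TCP) lies midway between the tips of the shut fingers; the grasp point (between the pads) lies 19 mm behind it; z points along the fingers, y is the direction in which the jaws open and shut (so a half turn about z gives the same grasp; the last joint's range is limited). The gripper opens to 85 mm and grips with 20 to 120 N. Pads are 22 mm wide; open, the fingers measure 114 mm over their backs; the gripper's body (76 mm by 85 mm) begins 54 mm behind the grasp point. The pads swing forward as they close: fully open they stand 13 mm farther back than shut.
Start: joints at [1.116, 0.353, 1.633, -0, 1.155, -0.002], TCP at [273.427, 562.019, 231.281] pointing down, gripper open.
Joint ranges: [-2.63, 2.63], [-0.92, 2.1], [0.06, 2.66], [-1.3, 4.44], [0, 2.69], [-3.02, 3.02]. Speed limits (rad/s): [2.22, 2.22, 2.79, 3.14, 3.14, 3.14].

INTERFACE

Orientations are given as [roll, pitch, yaw] about the fixed x, y, z axes, in that order (R = Rz(yaw) Ry(pitch) Rx(roll)).
In Python, from rig import * gives the robot as it stands.
- The arm moves only by the tool play_rows, never from a script. Its argument "moves" is a list of rows, each a list of 3 entries, a list of its own where there are three numbers: the shift along the tool's x, y, z in m, then the turn, a rotation vector about the tool's x, y, z in rad, then the opening in per cent of the stroke, from 0 (shut) to 100 (fully open). In form: [[[x, y, z], [rx, ry, rz], fingers], ...]. A call has 1 to 20 rows; each row shifts and turns the commanded pose from where the row before left it, along the tool's axes as they then stand; what a row does not reach is not made up. A row lasts 1/10 s, in which the tool goes at most 50 mm and 8.59 degrees, less where a joint would pass 70% of its speed; a pose out of reach is approached as far as the arm can. A call is refused whole if a number of a shift passes 0.05 or a number of a turn 0.15, either way. A call with a gripper value outside its range is refused whole. The fingers move at their own pace and stop on an object; "squeeze" is the grip in N (left out, the last holds). Time passes only in rows, so rows that do not move let the fingers close. It gives the time, the measured TCP pose, the force and the opening at its end, in the units of the state.
- sense(): the state, without advancing time (a new reading comes with each control period).
- grab_frame(name): name is "side" or "top"; returns a dict with "pixels" (384x512x3 uint8, red, green, blue), "intrinsics" (3x3 intrinsics, pixels), "R" (3x3) and "t" (3): a world point X has camera coordinates R X + t. Camera axes: x right, y down, z forward; pixel columns grow to the right and rows downward; lengths in mm; the calibration is good to about 2 mm. A picture is of the moment at which its call begins. There is no depth.
- sign_off(): hands the job in, once; it reports no verdict.
The state is a dict: "clock": time; "qpos": joint angles; "qvel": joint speeds; "joint_efforts": joint torques, N m; "eef_pos": TCP position; "tcp_rot": TCP orientation; "contact_force": force on the tool from outside, world axes, zero at the start; "wrist_torque": the same for the moment, N m; "opening": opening from 0.0 (shut) to 1.0 (fully open).
Only numpy, scipy, OpenCV 4.12 (cv2) and the standard library are available. Lean on these libraries where they do the work, as an engineer would, in place of code of your own. Each camera call takes 0.05 s, during which the arm holds its last target. There are 200 camera calls.

TASK

Slide the orange roll of tape up off its post and show its underside to the webcam: hold the roll in the air, centred straight in front of the lens and 12 cm from it, tilted so that its flat underside squarely faces the lens. Finish while still holding it there, steady in the gripper, with nothing else carrying it. Leave the other three rolls on their posts, do not shift or tilt the webcam, and leave the other things on the desk where they are.

Things in the scene. Friction and masses are not known exactly. Their poses are not given: they have to be found in the camera images.
- orange_roll_centre (a point): The orange roll of tape with a yellow stripe: a rigid ring, outer diameter 56 mm, bore 32 mm, 25 mm high, 30 to 70 g. It lies flat around a post, on top of a smaller white roll; which of the two stands varies. This point is the centre of the ring, half-way up (12.5 mm above its underside). Its z axis is the ring's axis, pointing from underside to top (up at the start). A small white dot is stuck on the underside.
- green_roll_centre (a point): A green roll of tape with a white stripe, same size and form as the orange one, on the other stand: leave it. The point is its centre.
- spare_a_centre (a point): A smaller white roll (outer diameter 46 mm, bore 32 mm, 25 mm high) lying directly under the orange roll on the same post: leave it. The point is its centre.
- spare_b_centre (a point): A smaller white roll, same size, directly under the green roll: leave it. The point is its centre.
- stand_a: The fixed tape stand that carries the orange roll: round light wood base, diameter 84 mm, 15 mm high, with an upright steel post of diameter 20 mm in its middle whose tip is 80 mm above the desk. The white roll lies on the base (15 to 40 mm above the desk), the orange roll on it (40 to 65 mm), so the post stands 15 mm proud of the orange roll. Origin: centre of the base's underside, on the desk.
- stand_b: The other tape stand, same form, carrying the green roll. Origin: centre of the base's underside.
- webcam_lens (a point): Centre of the lens face of a grey webcam (90 mm wide, 32 x 26 mm in section) on a fixed black three-legged table stand, lens about 0.1 m above the desk. Its z axis is the viewing direction, out of the lens; it looks up and back towards the robot's side, leaning 0.35 to 0.7 rad from vertical. The wanted place of the roll's centre is 120 mm along this z axis, the roll's own z axis parallel to it and pointing the same way (underside towards the lens).
- webcam (a joint): Tilt of the webcam head on its stand: 0 looks straight up, growing as the view leans over towards the robot's side (rad). Stiff; do not move it.
- mug: Blue mug, diameter 80 mm, 90 mm high, handle at its +y side; bystander. Origin: centre of its underside.
- phone: Black phone lying flat, 150 x 72 x 9 mm, long side along its x; bystander. Origin: centre of its underside.
- stapler: Red and black stapler, 125 x 34 x 55 mm, long side along its x; bystander. Origin: centre of its underside.
- mouse: Grey computer mouse, 100 x 60 x 30 mm, long side along its x; bystander. Origin: centre of its underside.
- sticky_notes: Yellow block of sticky notes, 76 x 76 x 16 mm; bystander. Origin: centre of its underside.
Mind the look-alikes: they are no part of the job. There is more than one size of the part that bears green_roll_centre; the job needs the middle-sized.

How it is judged:
By the outcome, as a careful person would: the job done as asked, in the order asked, and still so for the second after the job is handed in, while the arm keeps its last pose, push and grip.
It also fails if it takes over 40 s, if anything falls off the work surface, if the arm or the gripper's body presses on something with over 40 N, if the wrist force passes 120 N, or if a joint passes its speed limit or range.

## Working session

There is one attempt and no reset: what is moved stays moved. The work goes in short steps, Python scripts to look and compute and a tool call to move; the robot and the scene stay as the last step left them, time stands still between calls to the robot, and variables do not carry over. Pictures are saved under pics/ and viewed, about 8 in all and at most 12, crops included, and the job is handed in when it is done.

Besides the shell and the picture viewer there is one more tool, called after ">>>" by a JSON object that holds its "fn" and its "kwargs". play_rows: Moves the arm, as the interface text tells. Its arguments: {"type":"object","properties":{"moves":{"type":"array"},"squeeze":{"type":"number"}},"required":["moves"]}

```bash
mkdir -p pics
cat > h.py <<'E'
from rig import *
import numpy as np, cv2
def snap(n,tag):
    f=grab_frame(n); cv2.imwrite(f'pics/{tag}.png',f['pixels'][:,:,::-1]); np.savez(f'pics/{tag}.npz',**f); return f
def ray(f,u,v):
    K,R,t=map(np.array,(f['intrinsics'],f['R'],f['t'])); d=R.T@np.linalg.solve(K,[u,v,1.]); return -R.T@t,d/np.linalg.norm(d)
def onz(f,u,v,z):
    o,d=ray(f,u,v); return o+d*(z-o[2])/d[2]
def proj(f,X):
    K,R,t=map(np.array,(f['intrinsics'],f['R'],f['t'])); p=K@(R@np.array(X,float)+t); return p[:2]/p[2]
def tri(f,a,g,b):
    o1,d1=ray(f,*a);o2,d2=ray(g,*b)
    s=np.linalg.lstsq(np.c_[d1,-d2],o2-o1,rcond=None)[0]
    p,q=o1+s[0]*d1,o2+s[1]*d2; return (p+q)/2,np.linalg.norm(p-q)
E
python3 - <<'E'
from h import *
for n in('side','top'):
    f=snap(n,n+'0'); print(n,np.array(f['intrinsics']).round(1).tolist(),ray(f,256,192))
print(sense())
a=cv2.imread('pics/side0.png');b=cv2.imread('pics/top0.png')
E
```

```text
side [[431.5, 0.0, 254.4], [0.0, 431.5, 192.3], [0.0, 0.0, 1.0]] (array([497.16147724, 747.60249384, 853.76165953]), array([ 0.05356831, -0.69623179, -0.71581543]))
top [[359.0, 0.0, 256.9], [0.0, 359.0, 197.9], [0.0, 0.0, 1.0]] (array([ 485.08187533,   34.87551146, 1157.24742076]), array([ 0.07971041, -0.0233334 , -0.99654493]))
{'clock': 0.1, 'qpos': array([ 1.11558436e+00,  3.53606482e-01,  1.63406558e+00,  2.19403220e-05,
        1.15521186e+00, -2.40315214e-03]), 'qvel': array([-0.00017997, -0.00137286, -0.00198355,  0.00055847, -0.00175971,
       -0.00010642]), 'joint_efforts': array([ 1.37236781e-03, -6.06350255e+01, -3.42823327e+01,  1.29043424e-04,
        3.78251585e-03,  3.83045131e-05]), 'eef_pos': array([273.23671208, 561.62354101, 230.61703879]), 'tcp_rot': array([-3.14030144e+00, -2.31643670e-05,  2.68877495e+00]), 'contact_force': array([ 0.05613779,  0.18206992, -0.00201016]), 'wrist_torque': array([ 0.03633353, -0.00561062, -0.00291863]), 'opening': 1.0007986148230228}
```

View pics/side0.png

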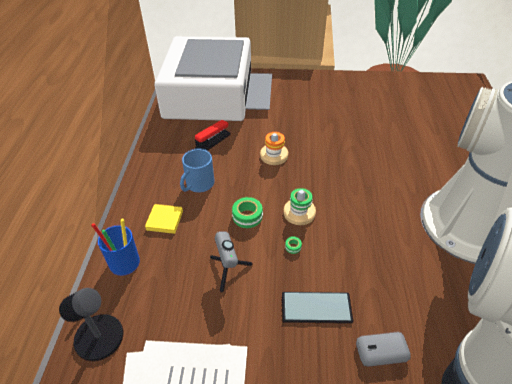

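View pics/top0.png

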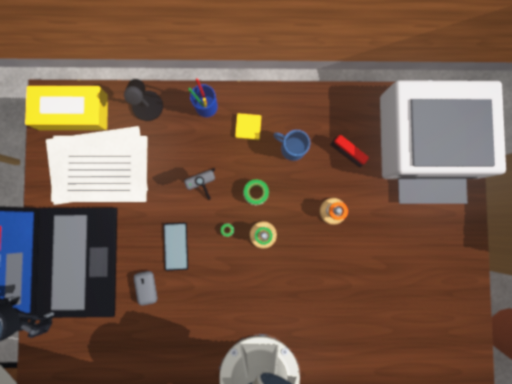

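The side view shows the orange roll at (275,140) on its stand, and the green one on its stand at (301,198). Loose green rings lie at (248,212), large, and (293,245), small. The webcam is at (226,248). The top view shows orange at (334,210), the green stand at (263,235), loose green rings at (256,192) and (227,230), and the webcam at (200,181). Only one thing could be the target: the orange pixels at side (275,140) / top (334,210). The red stapler at side (211,134) / top (350,150) and the wooden stand base are the only similar colours. I'll check with a close crop.

Run:
```python
from h import *
a=cv2.imread('pics/side0.png');b=cv2.imread('pics/top0.png')
def c(i,x,y,w=48,h=36,s=8): return cv2.resize(i[y-h//2:y+h//2,x-w//2:x+w//2],None,fx=s,fy=s,interpolation=cv2.INTER_CUBIC)
cv2.imwrite('pics/crop0.png',np.vstack([np.hstack([c(a,275,146),c(a,228,250)]),np.hstack([c(b,334,210),c(b,201,184)])]))
fs,ft=[dict(np.load(f'pics/{n}0.npz')) for n in('side','top')]
for n,f in(('side',fs),('top',ft)):
    hsv=cv2.cvtColor(f['pixels'],cv2.COLOR_RGB2HSV)
    m=cv2.inRange(hsv,(4,170,120),(22,255,255)); k,l,s,ce=cv2.connectedComponentsWithStats(m)
    for i in range(1,k):
        if s[i,4]>30: print(n,s[i],ce[i],onz(f,*ce[i],55).round(1))
print('top stand tip tri', tri(fs,(275,140),ft,(334,210)))
print('webcam',tri(fs,(226,246),ft,(200,181)))
```

```text
side [265 131  20  19 218] [274.47706422 140.74311927] [ 516.8 -241.1   55. ]
top [29 84 70  2 75] [62.58666667 84.93333333] [907.1 606.9  55. ]
top [106  97   3  32  43] [107.13953488 110.81395349] [826.  468.5  55. ]
top [236 112  27  22  74] [251.04054054 117.37837838] [806.9  23.6  55. ]
top [ 38 129  65   2 113] [ 68.9380531  129.46017699] [767.3 583.4  55. ]
top [329 202  21  18 217] [339.69124424 210.53456221] [ 515.3 -249.3   55. ]
top stand tip tri (array([ 515.85447395, -228.4955326 ,   67.96452666]), np.float64(1.5240723125412756))
webcam (array([606.24326968, 176.35050721,  92.3315386 ]), np.float64(5.696257499167356))
```

View pics/crop0.png

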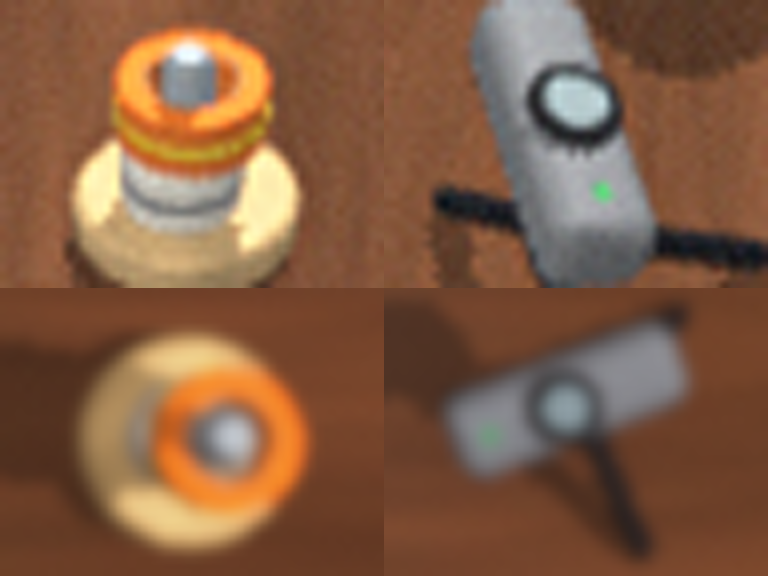

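Run:
```python
from h import *
from scipy.optimize import brentq
fs,ft=[dict(np.load(f'pics/{n}0.npz')) for n in('side','top')]
print('roll top tri',tri(fs,(274.6,137.9),ft,(338.4,210.6)),onz(fs,274.6,137.9,65),onz(ft,338.4,210.6,65))
print('post tip tri',tri(fs,(274.3,133.6),ft,(338.7,210.6)),onz(fs,274.3,134,80),onz(ft,338.7,210.6,80))
L,e=tri(fs,(227.4,244.4),ft,(199.2,180.4));print('lens',L,e)
D,e=tri(fs,(230.9,255.3),ft,(189.8,183.9));print('led',D,e,D-L)
# ring ellipses
out=[]
for n,f,(x,y) in(('side',fs,(228,245)),('top',ft,(199,181))):
    S=16;w=11
    c=cv2.resize(f['pixels'][y-w:y+w,x-w:x+w],None,fx=S,fy=S,interpolation=cv2.INTER_CUBIC)
    g=cv2.cvtColor(c,cv2.COLOR_RGB2GRAY); out.append(cv2.resize(c,(352,352)))
    for th in (70,85,100,115,130):
        ring=(g<th).astype(np.uint8); 
        cs,h=cv2.findContours(ring,cv2.RETR_CCOMP,cv2.CHAIN_APPROX_NONE)
        for i,k in enumerate(cs):
            if len(k)>100:
                (cx,cy),(a,b),an=cv2.fitEllipse(k)
                if abs(cx-176)<40 and abs(cy-176)<40:
                    print(n,th,'inner' if h[0,i,3]>=0 else 'outer',np.round([x-w+(cx+.5)/S-.5,y-w+(cy+.5)/S-.5,a/S,b/S,a/b,an],2))
# body edges in top view
for (p,q) in (((445,122),(665,37)),((480,190),(690,97))):
    P=[onz(ft,177+(u-384)/8-.44,166+v/8-.44,100) for u,v in(p,q)]
    d=P[1]-P[0];print('edge',np.linalg.norm(d),np.degrees(np.arctan2(d[1],d[0])))
cv2.imwrite('pics/lens.png',np.hstack(out)[:,:,::-1])
```

```text
roll top tri (array([ 515.76724446, -243.00808315,   63.96095703]), np.float64(1.835102341641103)) [ 516.65938374 -241.73917081   65.        ] [ 514.82106575 -242.73519943   65.        ]
post tip tri (array([ 516.06273666, -239.17769062,   82.62350755]), np.float64(3.44793911263383)) [ 517.79027348 -240.74356443   80.        ] [ 514.40955259 -239.83389326   80.        ]
lens [604.85973447 177.55259794 100.07632295] 1.1113246978984495
led [594.46200319 205.24100695  98.9450715 ] 0.737875492646765 [-10.39773128  27.68840901  -1.13125145]
side 70 outer [227.58 244.61   9.23  11.08   0.83 110.71]
side 85 outer [227.66 244.68   9.64  11.52   0.84 106.19]
side 100 inner [227.59 244.03   6.78   8.91   0.76 112.62]
side 115 inner [227.6  244.07   6.42   8.62   0.75 111.53]
side 130 outer [228.37 245.03  23.02  25.24   0.91  48.82]
side 130 inner [227.61 244.09   6.1    8.34   0.73 111.  ]
top 85 outer [198.76 180.59  23.89  26.82   0.89  84.55]
top 100 outer [198.51 180.65  24.86  25.44   0.98 145.39]
top 100 inner [199.37 180.47   5.93   6.38   0.93  76.29]
top 115 outer [198.5  180.62  24.27  26.11   0.93 164.96]
top 115 inner [199.34 180.5    5.16   5.36   0.96  86.28]
top 130 outer [198.52 180.6   23.87  26.77   0.89 168.62]
top 130 inner [199.3  180.52   4.18   4.4    0.95  92.55]
edge 86.57567643650185 -68.6821774352479
edge 84.22121722221796 -65.95688279076096
```

View pics/lens.png

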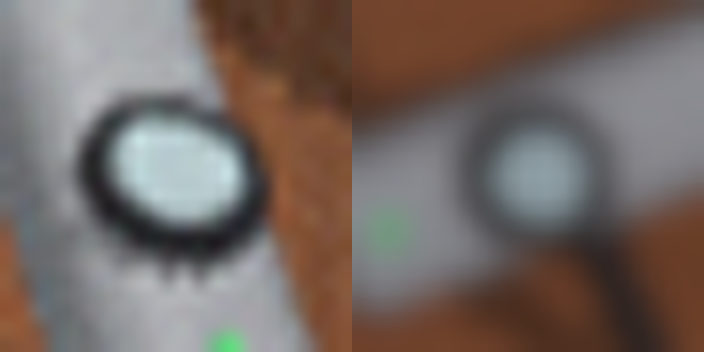

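The crop shows the lens ring in the side view as an ellipse centred near (227.6,244.3), with its minor axis at about 111°. In the top view it is nearly round at (199.3,180.5).

Run:
```python
from h import *
fs,ft=[dict(np.load(f'pics/{n}0.npz')) for n in('side','top')]
L=np.array([604.9,177.5,100]);az=np.radians(-158.2);w=np.array([-np.sin(az),np.cos(az),0])
for t in (0.1,.2,.3,.35,.45,.55,.65,.7):
    n=np.array([np.cos(az)*np.sin(t),np.sin(az)*np.sin(t),np.cos(t)]);p=np.cross(n,w);r=[]
    for f in(fs,ft):
        pts=np.array([proj(f,L+11*(np.cos(a)*w+np.sin(a)*p)) for a in np.linspace(0,6.2,60)],np.float32)
        (_,(a,b),an)=cv2.fitEllipse(pts); r+=[a,b,a/b,an]
        r+= list(proj(f,L+16*p)-proj(f,L-16*p))
    print(t,np.round(r,2))
# perpendicular extents of the gray body across the width axis, at several stations
for n,f in(('side',fs),('top',ft)):
    u=(proj(f,L+30*w)-proj(f,L-30*w));u/=np.linalg.norm(u);v=np.array([-u[1],u[0]])
    for s in(-33,-22,22,33):
        c=proj(f,L+s*w);q=np.arange(-16,16.1,1)
        P=(c+q[:,None]*v).astype(np.float32)
        g=cv2.remap(f['pixels'],P[:,0].reshape(1,-1),P[:,1].reshape(1,-1),cv2.INTER_LINEAR)[0]
        print(n,s,v.round(2),'R',g[:,0].tolist(),'R-B',(g[:,0].astype(int)-g[:,2]).tolist())
```

```text
0.1 [  7.88  10.09   0.78  92.51 -14.14   2.8    7.46   7.53   0.99 110.05
  -4.11 -10.09]
0.2 [  7.65  10.08   0.76 101.1  -14.02   1.86   7.43   7.56   0.98 112.1
  -4.2  -10.06]
0.3 [  7.34  10.07   0.73 108.92 -13.75   0.9    7.36   7.56   0.97 102.08
  -4.24  -9.93]
0.35 [  7.16  10.07   0.71 112.52 -13.56   0.42   7.3    7.56   0.97  96.7
  -4.24  -9.83]
0.45 [  6.73  10.07   0.67 119.15 -13.09  -0.55   7.12   7.55   0.94  88.17
  -4.22  -9.55]
0.55 [  6.24  10.07   0.62 125.06 -12.49  -1.51   6.88   7.54   0.91  82.66
  -4.16  -9.18]
0.65 [  5.69  10.08   0.56 130.37 -11.76  -2.46   6.56   7.54   0.87  79.11
  -4.06  -8.72]
0.7 [  5.39  10.08   0.53 132.83 -11.35  -2.93   6.38   7.54   0.85  77.8
  -3.99  -8.45]
side -33 [ 0.94 -0.33] R [143, 133, 107, 76, 55, 87, 108, 112, 130, 145, 153, 165, 175, 172, 163, 132, 134, 155, 161, 152, 135, 125, 128, 133, 132, 131, 133, 132, 133, 125, 129, 128, 133] R-B [83, 76, 59, 34, 2, -6, -5, -5, -5, -4, -7, -5, -5, -6, -7, -19, -16, -9, -8, -6, 14, 54, 75, 76, 74, 76, 75, 73, 73, 75, 72, 71, 74]
side -22 [ 0.94 -0.33] R [32, 36, 49, 79, 115
[... 1477 characters left out ...]
, -6, -4, 5, 24, 43, 55, 62, 67, 70, 71, 72, 73, 73, 73, 73]
top 22 [0.37 0.93] R [110, 110, 109, 108, 110, 113, 115, 113, 102, 91, 92, 107, 122, 133, 138, 139, 138, 136, 134, 128, 118, 109, 107, 106, 105, 105, 105, 105, 106, 108, 110, 111, 111] R-B [68, 68, 68, 68, 70, 72, 73, 72, 61, 39, 14, 2, -5, -5, -6, -6, -7, -6, -5, -3, 7, 28, 53, 64, 66, 66, 66, 66, 66, 68, 70, 70, 69]
top 33 [0.37 0.93] R [109, 110, 110, 110, 109, 109, 111, 111, 104, 95, 96, 108, 123, 134, 139, 139, 139, 138, 135, 129, 119, 110, 107, 108, 107, 106, 105, 105, 105, 106, 107, 109, 110] R-B [68, 69, 69, 70, 69, 70, 71, 70, 62, 43, 20, 3, -4, -5, -6, -7, -6, -6, -6, -3, 8, 30, 52, 65, 67, 67, 66, 66, 67, 67, 68, 69, 70]
```

```bash
cat >> h.py <<'E'
from scipy.spatial.transform import Rotation as Rn
from scipy.linalg import logm,expm
def pose(p,R): T=np.eye(4);T[:3,:3]=R;T[:3,3]=p;return T
def cur(): s=sense(); return pose(np.array(s['eef_pos'])/1000,Rn.from_euler('xyz',s['tcp_rot']).as_matrix())
def down(x,y,z,yaw): return pose(np.array([x,y,z])/1000,Rn.from_euler('xyz',[np.pi,0,yaw]).as_matrix())
def plan(A,B,N):
    D=expm(np.real(logm(np.linalg.inv(A)@B))/N)
    print(N,D[:3,3].round(4).tolist(),Rn.from_matrix(D[:3,:3]).as_rotvec().round(4).tolist())
E
python3 - <<'E'
from h import *
plan(cur(),down(516,-241,150,1.136),20)
E
```

```text
20 [-0.0463, -0.004, 0.004] [-0.0001, 0.0, 0.0776]
```

>>> {"fn": "play_rows", "kwargs": {"moves": [[[-0.0463,-0.004,0.004],[0,0,0.0776],100],[[-0.0463,-0.004,0.004],[0,0,0.0776],100],[[-0.0463,-0.004,0.004],[0,0,0.0776],100],[[-0.0463,-0.004,0.004],[0,0,0.0776],100],[[-0.0463,-0.004,0.004],[0,0,0.0776],100],[[-0.0463,-0.004,0.004],[0,0,0.0776],100],[[-0.0463,-0.004,0.004],[0,0,0.0776],100],[[-0.0463,-0.004,0.004],[0,0,0.0776],100],[[-0.0463,-0.004,0.004],[0,0,0.0776],100],[[-0.0463,-0.004,0.004],[0,0,0.0776],100],[[-0.0463,-0.004,0.004],[0,0,0.0776],100],[[-0.0463,-0.004,0.004],[0,0,0.0776],100],[[-0.0463,-0.004,0.004],[0,0,0.0776],100],[[-0.0463,-0.004,0.004],[0,0,0.0776],100],[[-0.0463,-0.004,0.004],[0,0,0.0776],100],[[-0.0463,-0.004,0.004],[0,0,0.0776],100],[[-0.0463,-0.004,0.004],[0,0,0.0776],100],[[-0.0463,-0.004,0.004],[0,0,0.0776],100],[[-0.0463,-0.004,0.004],[0,0,0.0776],100],[[-0.0463,-0.004,0.004],[0,0,0.0776],100]], "squeeze": 40}}

```text
clock: 2.1
eef_pos: [516.4, -242.7, 150.9]
tcp_rot: [3.142, 0.0, 1.134]
contact_force: [0.5, -0.4, 0.5]
opening: 1.001
```

>>> {"fn": "play_rows", "kwargs": {"moves": [[[0,0,0],[0,0,0],100],[[0,0,0],[0,0,0],100],[[0,0,0],[0,0,0],100]]}}

```text
clock: 2.4
eef_pos: [517.4, -240.3, 151.2]
tcp_rot: [-3.141, -0.0, 1.138]
contact_force: [0.7, 0.1, -0.6]
opening: 1.0
```

Run:
```python
from h import *
s=sense();print(s['eef_pos'],s['tcp_rot'],s['qpos'])
f=snap('side','s1');g=snap('top','t1')
T=cur();print(cur()[:3,:3].round(3).tolist())
for z in (34,38): plan(T,down(516,-241.5,z,1.136),8)
a=f['pixels'][90:170,220:330];b=g['pixels'][170:250,280:390]
cv2.imwrite('pics/c1.png',cv2.resize(np.hstack([a,b])[:,:,::-1],None,fx=3.6,fy=3.6,interpolation=cv2.INTER_CUBIC))
```

```text
[ 517.39743382 -240.32217997  151.22483481] [-3.14148237e+00 -3.28334158e-04  1.13761287e+00] [-4.37658568e-01  3.59054012e-01  1.82397643e+00  4.00568424e-04
  9.58674001e-01 -4.70531490e-03]
[[0.419, 0.908, 0.0], [0.908, -0.419, 0.0], [0.0, 0.0, -1.0]]
8 [-0.0003, -0.0001, 0.0147] [0.0, -0.0, 0.0003]
8 [-0.0003, -0.0001, 0.0142] [0.0, -0.0, 0.0003]
```

View pics/c1.png

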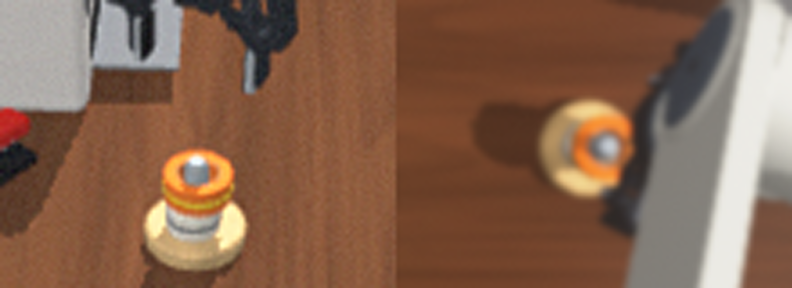

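The crop shows the open fingers straddling the roll on both sides. The roll hasn't moved, at side px (275,139). I'll descend and grip.

>>> {"fn": "play_rows", "kwargs": {"moves": [[[-0.001,-0.001,0.012],[0,0,0],100],[[-0.001,0,0.012],[0,0,0],100],[[0,0,0.012],[0,0,0],100],[[0,0,0.012],[0,0,0],100],[[0,0,0.012],[0,0,0],100],[[0,0,0.012],[0,0,0],100],[[0,0,0.012],[0,0,0],100],[[0,0,0.012],[0,0,0],100],[[0,0,0.012],[0,0,0],100],[[0,0,0.012],[0,0,0],100],[[0,0,0],[0,0,0],100],[[0,0,0],[0,0,0],100]]}}

```text
clock: 3.7
eef_pos: [515.2, -242.3, 31.0]
tcp_rot: [-3.141, 0.0, 1.137]
contact_force: [0.5, -0.5, 0.8]
opening: 1.0
```

>>> {"fn": "play_rows", "kwargs": {"moves": [[[0,0,0],[0,0,0],60],[[0,0,0],[0,0,0],40],[[0,0,0],[0,0,0],30],[[0,0,0],[0,0,0],30],[[0,0,0],[0,0,0],30],[[0,0,0],[0,0,0],30],[[0,0,0],[0,0,0],30],[[0,0,0],[0,0,0],30]], "squeeze": 40}}

```text
clock: 4.5
eef_pos: [515.8, -242.6, 32.1]
tcp_rot: [3.14, -0.0, 1.137]
contact_force: [-1.0, 1.8, 6.5]
opening: 0.631
```

>>> {"fn": "play_rows", "kwargs": {"moves": [[[0,0,-0.006],[0,0,0],30],[[0,0,-0.01],[0,0,0],30],[[0,0,-0.01],[0,0,0],30],[[0,0,-0.01],[0,0,0],30],[[0,0,-0.01],[0,0,0],30],[[0,0,-0.01],[0,0,0],30],[[0,0,-0.015],[0,0,0],30],[[0,0,-0.02],[0,0,0],30],[[0,0,-0.02],[0,0,0],30],[[0,0,-0.02],[0,0,0],30],[[0,0,0],[0,0,0],30],[[0,0,0],[0,0,0],30]]}}

```text
clock: 5.7
eef_pos: [515.5, -242.4, 162.9]
tcp_rot: [3.14, -0.0, 1.137]
contact_force: [0.6, -0.3, -0.8]
opening: 0.629
```

Run:
```python
from h import *
s=sense();print(s['eef_pos'],s['tcp_rot'],s['contact_force'],s['opening'])
f=snap('side','s2')
a=f['pixels'][40:180,190:370]
cv2.imwrite('pics/c2.png',cv2.resize(a[:,:,::-1],None,fx=4.2,fy=4.2,interpolation=cv2.INTER_CUBIC))
```

```text
[ 515.49708495 -242.40848225  162.87729853] [ 3.14046810e+00 -4.80896923e-06  1.13680036e+00] [ 0.62798854 -0.31516742 -0.77978133] 0.6291995425757185
```

View pics/c2.png

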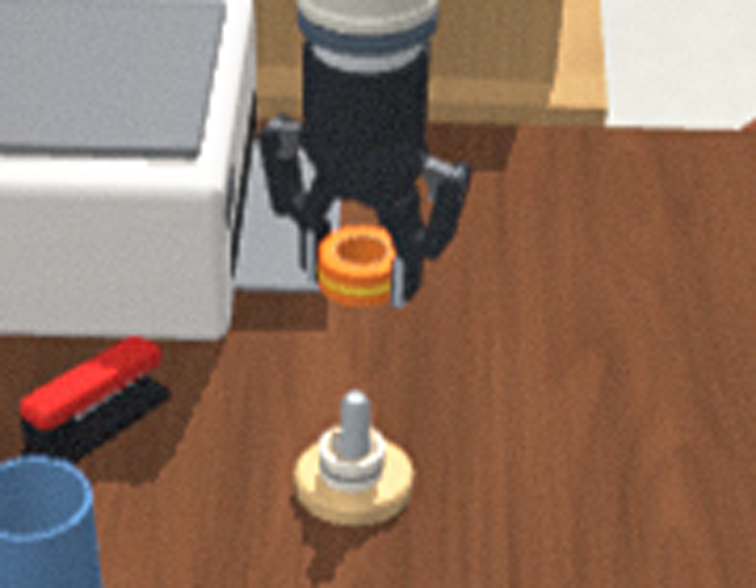

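The crop shows the orange roll held level between the fingers at side px ≈(275,99). The white roll is still on its post, so the lift worked. Next I'll check the roll's place in the hand and plan the carry.

```bash
cat > tgt.py <<'E'
from h import *
def target(L=np.array([604.9,177.5,100]),t=.37,az=-158.2,off=20.4,yaw=1.851):
    az=np.radians(az);n=np.array([np.cos(az)*np.sin(t),np.sin(az)*np.sin(t),np.cos(t)])
    Rt=Rn.from_rotvec(np.array([-np.sin(az),np.cos(az),0])*t).as_matrix()
    assert np.allclose(Rt@[0,0,1],n)
    return pose((L+(120-off)*n)/1000,Rt@Rn.from_euler('xyz',[np.pi,0,yaw]).as_matrix()),n,L+120*n
E
python3 - <<'E'
from tgt import *
f=dict(np.load('pics/s2.npz'))
print(proj(f,[515.5,-242.4,195.8]))
hsv=cv2.cvtColor(f['pixels'],cv2.COLOR_RGB2HSV);m=cv2.inRange(hsv,(4,170,120),(30,255,255));k,l,s,c=cv2.connectedComponentsWithStats(m[80:120,255:300]);print([(s[i].tolist(),c[i]+[255,80]) for i in range(1,k) if s[i,4]>30],proj(f,[515.5,-242.4,183.3]))
A=cur();B,n,C=target();print(n,C,B.round(3).tolist())
M=down(*((B[:3,3]*1000)+[0,0,40]),1.851)
plan(A,M,14);plan(M,B,5)
E
```

```text
[276.02150597  99.44584699]
[([11, 13, 18, 20, 278], array([274.34532374, 103.27338129]))] [275.91753552 103.37361113]
[-0.3357548  -0.13429234  0.93232735] [564.6094236  161.38491917 211.87928147] [[-0.283, 0.898, 0.336, 0.571], [0.958, 0.252, 0.134, 0.164], [0.036, 0.36, -0.932, 0.193], [0.0, 0.0, 0.0, 1.0]]
14 [0.0299, 0.0011, -0.0051] [-0.0, -0.0, -0.051]
5 [-0.0001, -0.0012, 0.008] [-0.0736, 0.0074, -0.0]
```

>>> {"fn": "play_rows", "kwargs": {"moves": [[[0.01,0,-0.005],[0,0,-0.017],30],[[0.02,0.001,-0.005],[0,0,-0.034],30],[[0.03,0.001,-0.005],[0,0,-0.051],30],[[0.03,0.001,-0.005],[0,0,-0.051],30],[[0.03,0.001,-0.005],[0,0,-0.051],30],[[0.03,0.001,-0.005],[0,0,-0.051],30],[[0.03,0.001,-0.005],[0,0,-0.051],30],[[0.03,0.001,-0.005],[0,0,-0.051],30],[[0.03,0.001,-0.005],[0,0,-0.051],30],[[0.03,0.001,-0.005],[0,0,-0.051],30],[[0.03,0.001,-0.005],[0,0,-0.051],30],[[0.03,0.001,-0.005],[0,0,-0.051],30],[[0.03,0.001,-0.005],[0,0,-0.051],30],[[0.03,0.001,-0.005],[0,0,-0.051],30],[[0.02,0.001,0],[0,0,-0.034],30],[[0.01,0,0],[0,0,-0.017],30],[[0,0,0],[0,0,0],30]]}}

```text
clock: 7.45
eef_pos: [569.7, 166.5, 231.7]
tcp_rot: [-3.14, -0.0, 1.853]
contact_force: [-0.4, -0.7, 0.1]
opening: 0.635
```

>>> {"fn": "play_rows", "kwargs": {"moves": [[[0,-0.001,0.006],[-0.04,0.004,0],30],[[0,-0.001,0.006],[-0.06,0.006,0],30],[[0,-0.001,0.006],[-0.07,0.007,0],30],[[0,-0.001,0.006],[-0.07,0.007,0],30],[[0,-0.001,0.005],[-0.06,0.006,0],30],[[0,-0.001,0],[-0.04,0.004,0],30],[[0,0,0],[-0.028,0.003,0],30],[[0,0,0],[0,0,0],30],[[0,0,0],[0,0,0],30],[[0,0,0],[0,0,0],30]]}}

```text
clock: 8.45
eef_pos: [568.1, 164.6, 202.9]
tcp_rot: [2.774, -0.036, 1.857]
contact_force: [0.1, 0.5, -0.3]
opening: 0.638
```

Run:
```python
from tgt import *
s=sense();print(s['clock'],s['eef_pos'],s['tcp_rot'],s['opening'])
f=snap('side','s3');g=snap('top','t3')
plan(cur(),target()[0],3)
a=cv2.resize(f['pixels'][150:290,165:305],None,fx=4,fy=4,interpolation=cv2.INTER_CUBIC)
cv2.imwrite('pics/c3.png',a[:,:,::-1])
```

```text
8.45 [568.08855403 164.55684907 202.90631077] [ 2.77365426 -0.03600328  1.85696946] 0.6376490425194564
3 [-0.0007, -0.0002, 0.0034] [-0.0001, 0.0001, -0.0001]
```

View pics/c3.png

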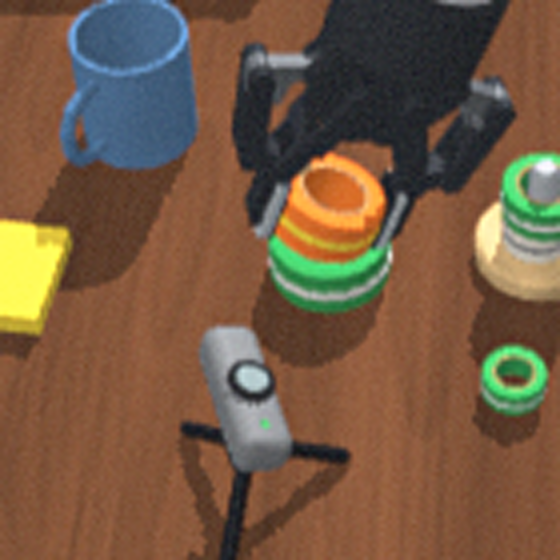

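The crop shows the roll gripped and tilted over the webcam at side px ≈(247,200), with its underside towards the lens. The webcam hasn't moved, and nothing touches the big green ring on the desk behind it. I'll make the last 10 mm correction.

>>> {"fn": "play_rows", "kwargs": {"moves": [[[-0.0007,0,0.0034],[0,0,0],30],[[-0.0007,0,0.0034],[0,0,0],30],[[-0.0007,-0.0006,0.0034],[0,0,0],30],[[0,0,0],[0,0,0],30],[[0,0,0],[0,0,0],30],[[0,0,0],[0,0,0],30],[[0,0,0],[0,0,0],30],[[0,0,0],[0,0,0],30]]}}

```text
clock: 9.35
eef_pos: [571.1, 164.1, 193.1]
tcp_rot: [2.773, -0.036, 1.858]
contact_force: [-0.2, 0.8, -0.7]
opening: 0.636
```

Run:
```python
from tgt import *
B,n,C=target();f=snap('side','s4');g=snap('top','t4');plan(cur(),B,1)
hsv=cv2.cvtColor(f['pixels'],cv2.COLOR_RGB2HSV);m=cv2.inRange(hsv,(4,170,120),(30,255,255))
m[:150]=0;m[:,:215]=0;m[260:]=0;m[:,290:]=0
x,y,w,h=cv2.boundingRect(m);print('seen box',x,y,x+w-1,y+h-1)
u=np.cross(n,[0,0,1]);u/=np.linalg.norm(u);v=np.cross(n,u)
P=np.array([proj(f,C+s*12.5*n+28*(np.cos(a)*u+np.sin(a)*v)) for s in(-1,1) for a in np.linspace(0,6.28,90)])
print('pred box',P.min(0),P.max(0))
# bore ellipse vs prediction
S=12;c=cv2.resize(f['pixels'][185:215,230:265],None,fx=S,fy=S,interpolation=cv2.INTER_CUBIC)
top=np.array([proj(f,C+12.5*n+16*(np.cos(a)*u+np.sin(a)*v)) for a in np.linspace(0,6.28,90)],np.float32)
print('bore pred',cv2.fitEllipse(top))
for k in range(2):
  V=c[:,:,0]
  for th in (170,190,210):
    cs,_=cv2.findContours((V<th).astype(np.uint8),cv2.RETR_LIST,cv2.CHAIN_APPROX_NONE)
    for q in cs:
        if 80<len(q)<450:
            e=cv2.fitEllipse(q)
            print(th,np.round([230+(e[0][0]+.5)/S-.5,185+(e[0][1]+.5)/S-.5,e[1][0]/S,e[1][1]/S,e[1][0]/e[1][1],e[2]],2))
  break
# webcam unmoved?
a=dict(np.load('pics/side0.npz'))['pixels'].astype(int);print('webcam diff',np.abs(a-f['pixels'])[228:265,210:250].mean(), 'noise',np.abs(a-f['pixels'])[290:325,280:355].mean())
i=cv2.resize(f['pixels'][160:270,190:300],None,fx=4,fy=4,interpolation=cv2.INTER_CUBIC)
for p in list(P): cv2.circle(i,(int((p[0]-190+.5)*4),int((p[1]-160+.5)*4)),1,(0,0,255),-1)
j=cv2.resize(g['pixels'][130:240,140:250],None,fx=4,fy=4,interpolation=cv2.INTER_CUBIC)
cv2.imwrite('pics/c4.png',np.hstack([i[:,:,::-1],j[:,:,::-1]])[:,:800])
```

```text
1 [-0.0, 0.0003, 0.0003] [0.0, 0.0001, -0.0001]
seen box 233 191 259 218
pred box [230.06200692 191.15597554] [260.30748075 219.411739  ]
bore pred ((247.12646484375, 200.7061004638672), (9.805951118469238, 15.98680591583252), 114.00813293457031)
170 [241.6  197.94   3.59   5.09   0.7   23.22]
190 [243.22 198.64   7.61   8.37   0.91 172.1 ]
webcam diff 3.3087837837837837 noise 3.345142857142857
```

View pics/c4.png

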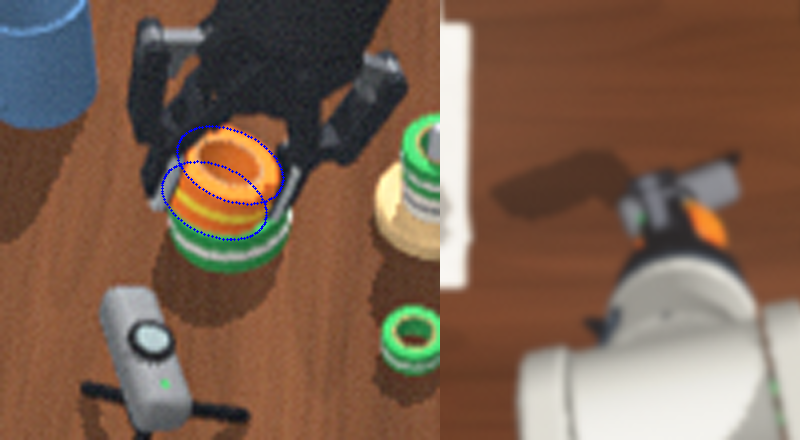

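The picture shows the predicted roll outline in blue matching the top face and bounding box. The left side of the lower rim looks slightly off, so I'll check with one enlarged crop for any pivot in the grip.

Run:
```python
from tgt import *
B,n,C=target();F=[grab_frame('side')['pixels'].astype(float) for _ in range(6)];f=dict(np.load('pics/s4.npz'))
im=np.mean(F,0).astype(np.uint8);np.save('pics/avg.npy',im)
A=cur();z=A[:3,:3]@[0,0,1];C2=A[:3,3]*1000-20.4*z;n=-z
i=cv2.resize(im[182:226,222:272],None,fx=12,fy=12,interpolation=cv2.INTER_CUBIC)
u=A[:3,0];v=A[:3,1];j=i.copy()
for r,s in((28,1),(16,1),(28,-1),(28,0)):
    for a in np.linspace(0,6.28,60):
        p=proj(f,C2+s*12.5*n+r*(np.cos(a)*u+np.sin(a)*v));cv2.circle(j,(int((p[0]-222+.5)*12),int((p[1]-182+.5)*12)),2,(0,0,255),-1)
cv2.imwrite('pics/c5.png',j[:,:,::-1])
```

```text
(no output)
```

View pics/c5.png

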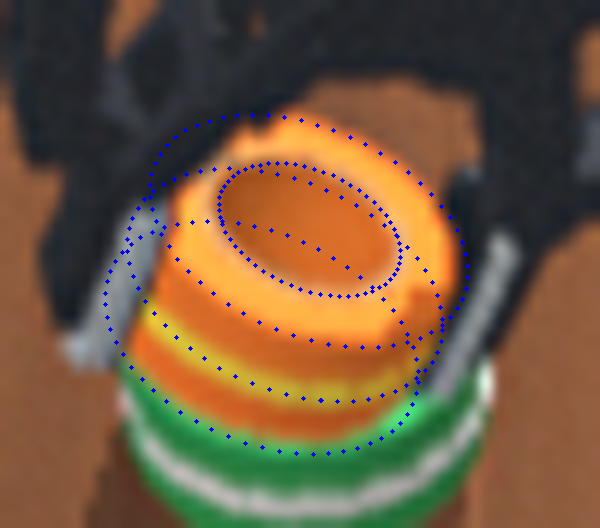

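The crop shows the bore ellipse centred at crop px (310,230), the top rim and the stripe all lying on the predicted curves. The roll hasn't pivoted in the grip and is in its planned pose.

```bash
python3 -c "
from h import *
s=sense();print(s['clock'],s['eef_pos'],s['opening'],abs(s['qvel']).max());print(sign_off())"
```

```text
9.75 [571.06797384 164.04500474 192.9317081 ] 0.6364988662867819 0.0012910029885149711
the job is handed in; nothing more can be done
None
```

I slid the orange roll up off its post and handed the job in at 9.75 s. The arm is holding the roll still in the gripper, about 120 mm in front of the webcam lens, with its underside facing the lens.

**Checks that passed:**
- **Roll position:** the arm was within about 0.5 mm of the planned pose. The roll's bore, top rim and stripe matched the predicted outline in the side view, so it had not pivoted in the grip.
- **Grip and motion:** the opening was steady at about 0.636, and the arm was not moving.
- **Webcam:** its pixels had not changed from the first picture beyond camera noise.
- **White roll under the orange one:** it was still on its post after the lift. I saw no contact with anything else, though I did not measure the other objects again at the end.

**Where it is less certain:**
- **Webcam tilt:** the estimates disagreed. In the side view, the lens ellipse's shape gave about 0.25 rad, below the stated range, and its angle gave about 0.34. The top view gave roughly 0.35 to 0.5. I used 0.37, so the roll may be off square by a few degrees and off centre by several millimetres.
- **Lens direction and position:** the sideways direction the lens faces is good to about 1.5°, and its position to about 2 mm.
- **Top view:** the arm mostly hid the roll there at the end, so the final roll position was confirmed only in the side view.

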